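# Roll a bar blank into the V-blocks and set it against the end stop

### The job

Pushing with the fingers, roll the longer, thicker aluminium bar on its side along the timber bearers until it drops into the V-blocks, then push it endways along the vee until its end is up against the stop plate. Do not lift or carry the bar, and leave the thinner bar and everything else on the bench where it lies.

Things in the scene. Friction and masses are not known exactly. Their poses are not given: they have to be found in the camera images.
- bar: the bar to move: solid round aluminium bar, 45 mm diameter, 190 mm long, flat ends, about 0.8 kg. Origin at its centre, x axis along it. It starts across the two bearers on either side of the V-blocks, nearly square to them, axis 67.5 mm above the bench, 85 to 165 mm from the vee. Dry and smooth (friction about 0.3 with anything): pushed slowly sideways at mid-height it rolls, and hardly coasts
- stub: the other bar, to be left alone: round aluminium bar, 32 mm diameter, 140 mm long. Origin at its centre, x axis along it. It lies across the two bearers on the opposite side of the V-blocks
- stand: fixed V-block stand. Origin on the bench under the vee, midway between its two steel V-blocks; x along the vee to the stop plate, y along the bearers, z up. The blocks span x from -60 to -30 and 30 to 60 mm, y within 30 mm, tops 45 mm above the bench, each with a 90 degree vee 40 mm wide, 20 mm deep, at y = 0. The 60 mm wide, 10 mm thick base plate spans x from -69 to 166 mm
- vee (a point): where the centre line of the 45 mm bar runs when it lies in the vee: midway between the V-blocks, 56.8 mm straight above the stand's origin (10.7 mm lower than on the bearers). Same axes as the stand. Sliding the bar endways along the vee takes a push of about 3 to 6 N
- bearers_a (a point): top of the two timber bearers on the stand's +y side, mid-gap: y = 125 mm, 45 mm above the bench, level with the V-blocks. Each is 30 mm wide, at the same x as a V-block, from y = 31 to 219 mm; the gap between them is 60 mm. Outer ends (y = 207 to 219 mm) carry cleats 12 mm higher and are joined by a 12 mm high batten down on the bench
- bearers_b (a point): the same for the two bearers on the stand's -y side, at y = -125 mm
- stop_face (a point): point of the stop plate's face where the centre line of the bar lying in the vee meets it: x = 120 mm in the stand's frame, 56.8 mm above the bench. The plate is upright steel across the end of the vee, 60 mm wide, 10 mm thick, from 10 to 80 mm above the bench. With its end against it the 190 mm bar has its centre at x = 25 mm in the stand's frame
- clamp: bystander: loose dark steel stirrup clamp, 60 by 86 by 18 mm, lying flat beyond the bearers. Origin under its middle
- hammer: bystander: hammer lying on the bench. Origin under its middle
- spanner: bystander: spanner lying on the bench. Origin under its middle
- bearing: bystander: ball bearing lying flat, 62 mm diameter, 16 mm high. Origin under its centre
- socket: bystander: small steel socket standing on the bench, 26 mm diameter, 34 mm high. Origin under its centre
- oil: bystander: white plastic bottle, 64 mm diameter, 160 mm high, upright. Origin under its centre
There are look-alikes about, which are no part of the job. Leave any blue, purple or yellow look-alike of the bar alone.

How it is judged:
By the outcome, as a careful person would: the job done as asked, in the order asked, and still so for the second after the job is handed in, with the robot touching nothing.
It also fails if it takes over 58 s, if anything falls off the work surface, if the arm or the gripper's body presses on something with over 40 N, if the wrist force passes 120 N, or if a joint passes its speed limit or range.

### The arm

A 6-joint arm with a two-finger parallel gripper is mounted at the origin on the work surface. World frame = base frame: x ahead of the robot, y to its left, z up, the work surface at z = 0. Lengths are in m, angles in rad, forces in N, time in s.
With the tool pointing down it reaches from about 0.35 to 0.775 m from the base axis. Payload 5.5 kg.
Tool frame: the origin (TCP) lies between the finger pads; the fingertips stand 19 mm ahead of it and the grasp point (between the pads) is the TCP; z points along the fingers, x is the direction in which the jaws open and shut, and the axes are right-handed (so a half turn about z gives the same grasp; the last joint's range is limited). The gripper opens to 85 mm and grips with 20 to 120 N. Pads are 22 mm wide; open, the fingers measure 114 mm over their backs; the gripper's body (76 mm by 85 mm) begins 54 mm behind the grasp point. The pads swing forward as they close: fully open they stand 13 mm farther back than shut.
Start: joints at [1.003, 0.313, 0.046, 1.304, 0, 1.431], TCP at [0.239, 0.523, 0.25] pointing down, gripper open.
Joint ranges: [-2.76, 2.76], [-0.86, 1.69], [-1.03, 1.26], [-2.2, 2.34], [-1.47, 1.5], [-3.14, 3.14]. Speed limits (rad/s): [2.57, 2.57, 3.14, 3.14, 3.14, 3.14].

### API

Orientations are given as a unit quaternion [w, x, y, z].
In Python, from workcell import env gives the robot as it stands. The module is installed in compiled form; this text tells all that it offers.
- The arm moves only by the tool carry_out, never from a script. Its argument "steps" is a list of rows, each a list of 7 numbers: the gripper command: -1 is shut, 1 is fully open, values between are in proportion, then the shift along the tool's x, y, z in m, then the turn, a rotation vector about the tool's x, y, z in rad. A call has 1 to 20 rows; each row shifts and turns the commanded pose from where the row before left it, along the tool's axes as they then stand; what a row does not reach is not made up. A row lasts 1/8 s, in which the tool goes at most 62.5 mm and 10.7 degrees, less where a joint would pass 70% of its speed; a pose out of reach is approached as far as the arm can. A call with a gripper value outside its range is refused whole. The fingers move at their own pace and stop on an object; "grip_force" is the grip in N (left out, the last holds). Time passes only in rows, so rows that do not move let the fingers close. It gives the time, the measured TCP pose, the force and the opening at its end, in the units of the state.
- env.get_state(): the state, without advancing time (a new reading comes with each control period).
- env.read_camera(name): name is "scene" or "top" or "wrist"; returns a dict with "color" (384x512x3 uint8, red, green, blue), "K" (3x3 intrinsics, pixels), "dist" ([k1, k2, p1, p2, k3] as OpenCV has them; the pictures are not rectified), "R" (3x3) and "t" (3): a world point X has camera coordinates R X + t. Camera axes: x right, y down, z forward; pixel columns grow to the right and rows downward; lengths in m; the calibration is good to about 2 mm. A picture is of the moment at which its call begins. There is no depth.
- env.hand_in(): hands the job in, once; it reports no verdict.
The state is a dict: "clock": time; "joint_pos": joint angles; "qvel": joint speeds; "tau": joint torques, N m; "tcp_pos": TCP position; "orientation": TCP orientation; "wrist_force": force on the tool from outside, world axes, zero at the start; "ft_torque": the same for the moment, N m; "finger_gap": finger opening in m.
Only numpy, scipy, OpenCV 4.12 (cv2) and the standard library are available. Lean on these libraries where they do the work, as an engineer would, in place of code of your own. Each camera call takes 0.05 s, during which the arm holds its last target. There are 200 camera calls.

## Working session

There is one attempt and no reset: what is moved stays moved. The work goes in short steps, Python scripts to look and compute and a tool call to move; the robot and the scene stay as the last step left them, time stands still between calls to the robot, and variables do not carry over. Pictures are saved under pics/ and viewed, about 8 in all and at most 12, crops included, and the job is handed in when it is done.

Besides the shell and the picture viewer there is one more tool, called after "Emit:" as name(argument=value, ...) on one line, values as JSON. carry_out: Moves the arm, as the interface text tells. Its arguments: {"type":"object","properties":{"steps":{"type":"array","items":{"type":"array","items":{"type":"number"}}},"grip_force":{"type":"number"}},"required":["steps"]}

```bash
mkdir -p pics
cat > h.py <<'E'
import numpy as np, cv2
from workcell import env
def snap(n,f):
    c=env.read_camera(n); cv2.imwrite('pics/'+f,cv2.cvtColor(c['color'],cv2.COLOR_RGB2BGR))
    np.savez('pics/'+f[:-4]+'.npz',**{k:np.array(v) for k,v in c.items()}); return c
def world(c,px,z):
    p=cv2.undistortPoints(np.array(px,float).reshape(-1,1,2),np.array(c['K']),np.array(c['dist'])).reshape(-1,2)
    R=np.array(c['R']);t=np.array(c['t']).ravel(); o=-R.T@t
    d=np.c_[p,np.ones(len(p))]@R
    z=np.broadcast_to(z,len(p))
    return o+d*((z-o[2])/d[:,2])[:,None]
def pix(c,X):
    R=np.array(c['R']);t=np.array(c['t']).ravel()
    return cv2.projectPoints(np.array(X,float).reshape(-1,1,3),cv2.Rodrigues(R)[0],t,np.array(c['K']),np.array(c['dist']))[0].reshape(-1,2)
E
python3 - <<'E'
from h import *
a=snap('top','top0.png');b=snap('scene','sc0.png')
cv2.imwrite('pics/top0b.png',cv2.resize(cv2.imread('pics/top0.png'),(800,600),interpolation=cv2.INTER_CUBIC))
s=env.get_state();print(s)
print(-np.array(a['R']).T@a['t'],a['R'])
E
```

```text
{'clock': 0.1, 'joint_pos': array([ 1.00341044e+00,  3.13931242e-01,  4.50832773e-02,  1.30359308e+00,
       -6.52933099e-07,  1.43120130e+00]), 'qvel': array([-0.00121918, -0.00289917,  0.00357776, -0.00077137, -0.00054038,
       -0.00049432]), 'tau': array([ 2.48593999e-03, -4.81725383e+01,  2.99243438e+01,  1.27076751e-02,
       -2.17711981e-04,  4.03777960e-05]), 'tcp_pos': array([0.2383208 , 0.52281815, 0.24949082]), 'orientation': array([ 3.44538737e-04,  8.41088817e-01,  5.40896410e-01, -7.46702880e-04]), 'wrist_force': array([0.73285466, 0.10180446, 0.25713031]), 'ft_torque': array([-0.00320451,  0.02060274, -0.00017431]), 'finger_gap': 0.08517026866272609}
[ 0.29903461 -0.0206122   0.94500822] [[-0.02979691 -0.99954857 -0.00384808]
 [-0.98017054  0.02997333 -0.19587576]
 [ 0.19590267 -0.00206472 -0.98062117]]
```

View pics/top0b.png

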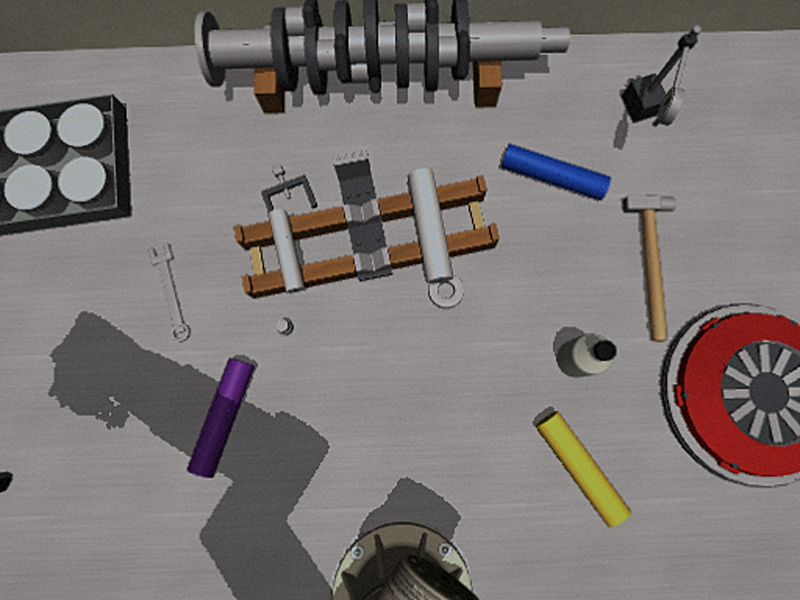

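View pics/sc0.png

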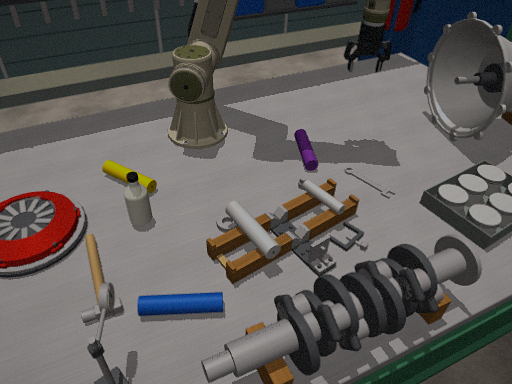

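The top view shows the stand with the stop plate at the far end, at about (352,160) in the 800 px picture. The target bar lies on the right (stand −y) side, from (423,172) to (438,278). The stub is on the left, and the bearing is near the bar's near end.

Run:
```python
import cv2
i=cv2.imread('pics/top0.png')[90:202,140:330]
cv2.imwrite('pics/c1.png',cv2.resize(i,None,fx=4,fy=4,interpolation=cv2.INTER_CUBIC))
```

```text
(no output)
```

View pics/c1.png

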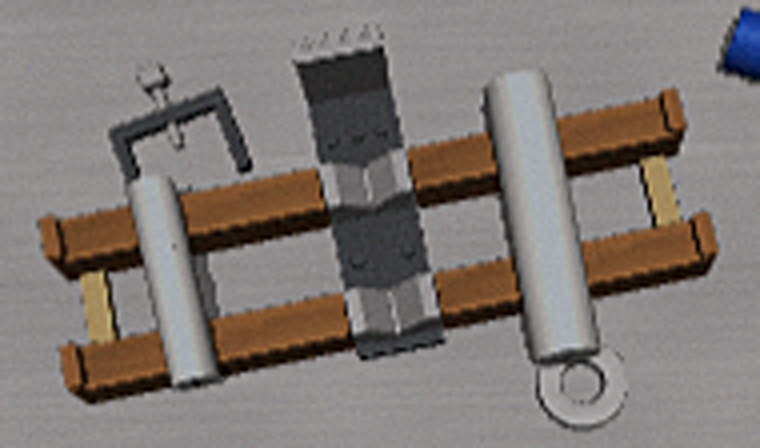

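```bash
cat > fit.py <<'E'
from h import *
from scipy.optimize import least_squares
c=dict(np.load('pics/top0.npz'))
U=lambda p:(np.array(p,float)+.5)/4-.5+[140,90]
M=np.array([[60,219,57],[-30,219,57],[-60,219,57],[60,-219,57],[-30,-219,57],[-60,-219,57],[60,30,45],[60,-30,45],[30,-30,45],[120,30,80],[120,-30,80]])/1e3
P=U([[40,219],[63,346],[80,392],[680,90],[710,212],[716,252],[320,167],[405,150],[412,198],[297,60],[383,47]])
def T(q,M):
    cs,s=np.cos(q[2]),np.sin(q[2]); return np.c_[M[:,:2]@np.array([[cs,s],[-s,cs]])+q[:2],M[:,2]]
r=least_squares(lambda q:(pix(c,T(q,M))-P).ravel(),[.55,0,0],loss='soft_l1')
print('stand',r.x,np.degrees(r.x[2]));print((pix(c,T(r.x,M))-P).round(1).tolist())
e=world(c,U([[519,80],[563,352]]),.0675);e[:,2]=.0675
cs,s=np.cos(r.x[2]),np.sin(r.x[2])
loc=(e[:,:2]-r.x[:2])@np.array([[cs,-s],[s,cs]])
print('bar ends world',e,'stand fr',loc,'len',np.linalg.norm(e[0]-e[1]))
print('bearing',world(c,U([[582,385]]),.016))
np.save('stand.npy',r.x)
E
python3 fit.py
```

```text
stand [0.58710764 0.04345527 0.18325182] 10.499556038168606
[[-0.2, -0.0], [-0.8, 0.4], [-3.3, -0.2], [-0.4, -0.7], [0.2, -0.2], [1.5, 0.4], [-0.1, 0.2], [0.3, -0.0], [0.8, -1.8], [-0.2, 1.3], [0.5, 0.0]]
bar ends world [[ 0.6899607  -0.05273234  0.0675    ]
 [ 0.50207295 -0.07450785  0.0675    ]] stand fr [[ 0.08360286 -0.11331978]
 [-0.10510707 -0.1004923 ]] len 0.189145389594479
bearing [[ 0.49064788 -0.08960585  0.016     ]]
```

Emit:
carry_out(steps=[[1, -0.0273, 0.0379, 0.002, 0, 0, 0], [1, -0.0273, 0.0379, 0.002, 0, 0, 0], [1, -0.0273, 0.0379, 0.002, 0, 0, 0], [1, -0.0273, 0.0379, 0.002, 0, 0, 0], [1, -0.0273, 0.0379, 0.002, 0, 0, 0], [1, -0.0273, 0.0379, 0.002, 0, 0, 0], [1, -0.0273, 0.0379, 0.002, 0, 0, 0], [1, -0.0273, 0.0379, 0.002, 0, 0, 0], [1, -0.0273, 0.0379, 0.002, 0, 0, 0], [1, -0.0273, 0.0379, 0.002, 0, 0, 0], [1, -0.0273, 0.0379, 0.002, 0, 0, 0], [1, -0.0273, 0.0379, 0.002, 0, 0, 0], [1, -0.0273, 0.0379, 0.002, 0, 0, 0], [1, -0.0273, 0.0379, 0.002, 0, 0, 0], [1, -0.0273, 0.0379, 0.002, 0, 0, 0], [1, -0.0273, 0.0379, 0.002, 0, 0, 0], [1, 0, 0, 0, 0, 0, 0.16], [1, 0, 0, 0, 0, 0, 0.16], [1, 0, 0, 0, 0, 0, 0.16], [1, 0, 0, 0, 0, 0, 0.16]])

```text
clock: 2.6
tcp_pos: [0.6088, -0.1258, 0.2176]
orientation: [-0.0, 0.969, 0.246, -0.001]
wrist_force: [0.1, -0.2, -0.1]
finger_gap: 0.0856
```

Emit:
carry_out(steps=[[1, 0, 0, 0, 0, 0, 0.16], [1, 0, 0, 0, 0, 0, 0.16], [1, 0, 0, 0, 0, 0, 0], [1, 0, 0, 0, 0, 0, 0]])

```text
clock: 3.1
tcp_pos: [0.609, -0.1258, 0.218]
orientation: [-0.0, 0.996, 0.093, -0.0]
wrist_force: [-0.3, 0.0, -0.2]
finger_gap: 0.0854
```

```bash
cat >> h.py <<'E'
def where():
    from scipy.spatial.transform import Rotation as Ro
    s=env.get_state();q=np.load('stand.npy');w=s['orientation'];R=Ro.from_quat([*w[1:],w[0]]).as_matrix()
    cs,sn=np.cos(q[2]),np.sin(q[2]);A=np.array([[cs,sn],[-sn,cs]])
    print('t',s['clock'],'tcp stand',(A@(s['tcp_pos'][:2]-q[:2])).round(4),'z',s['tcp_pos'][2].round(4),'toolx yaw rel stand deg',np.degrees(np.arctan2(R[1,0],R[0,0])-q[2]).round(2),'zax',R[:,2].round(3),'F',s['wrist_force'].round(1),'gap',s['finger_gap'])
E
python3 - <<'E'
from h import *
where(); c=snap('wrist','w1.png'); where()
E
```

```text
t 3.1 tcp stand [-0.0094 -0.1704] z 0.218 toolx yaw rel stand deg 0.13 zax [-0.001  0.    -1.   ] F [-0.3  0.  -0.2] gap 0.08544069667080983
t 3.15 tcp stand [-0.0093 -0.1704] z 0.2181 toolx yaw rel stand deg 0.11 zax [-0.  0. -1.] F [ 0.2 -0.4  0.4] gap 0.08535724489167566
```

View pics/w1.png

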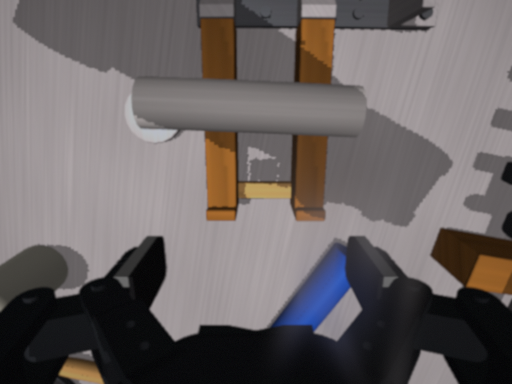

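The wrist view agrees: the bar lies across the two bearers, its ends at (134,103) and (363,110). The bearing sits under its near end, and the cleats are at the bottom of the bearers, at (207–236,210) and (295–325,209).

Run:
```python
from h import *
c=dict(np.load('pics/w1.npz'));q=np.load('stand.npy')
cs,sn=np.cos(q[2]),np.sin(q[2]);A=np.array([[cs,sn],[-sn,cs]])
L=lambda px,z:((world(c,px,z)[:,:2]-q[:2])@A.T*1e3).round(1).tolist()
print('cleat',L([[207,209],[236,209],[295,209],[325,209]],.057))
print('bar ends',L([[134,102],[364,111]],.0675),'edges lower',L([[134,127],[364,136]],.0675), 'upper',L([[140,77],[364,87]],.0675))
print('block y-edge',L([[200,17],[235,17],[300,17],[334,17]],.045))
print('bearing',L([[154,112]],.016))
```

```text
cleat [[-58.0, -202.6], [-29.2, -202.5], [29.3, -202.4], [59.1, -202.3]]
bar ends [[-116.4, -99.9], [85.3, -107.2]] edges lower [[-118.5, -121.5], [87.3, -129.0]] upper [[-109.2, -79.2], [83.4, -87.0]]
block y-edge [[-59.4, -27.1], [-28.5, -27.2], [29.0, -27.0], [59.1, -26.7]]
bearing [[-116.2, -110.2]]
```

Emit:
carry_out(steps=[[1, 0, 0, 0.025, 0, 0, 0], [1, 0, 0, 0.025, 0, 0, 0], [1, 0, 0, 0.025, 0, 0, 0], [1, 0, 0, 0.025, 0, 0, 0], [1, 0, 0, 0.02, 0, 0, 0], [1, 0, 0, 0.015, 0, 0, 0], [1, 0, 0, 0.01, 0, 0, 0], [1, 0, 0, 0.005, 0, 0, 0], [1, 0, 0, 0, 0, 0, 0], [1, 0, -0.004, 0, 0, 0, 0], [1, 0, -0.004, 0, 0, 0, 0], [1, 0, -0.004, 0, 0, 0, 0], [1, 0, -0.004, 0, 0, 0, 0], [1, 0, -0.004, 0, 0, 0, 0], [1, 0, -0.004, 0, 0, 0, 0]])

```text
clock: 5.03
tcp_pos: [0.6047, -0.1019, 0.0683]
orientation: [-0.0, 0.996, 0.091, 0.0]
wrist_force: [0.9, -0.1, -0.2]
finger_gap: 0.0851
```

Run:
```python
from h import *
where(); c=snap('wrist','w2.png')
```

```text
t 5.025 tcp stand [-0.0092 -0.1461] z 0.0683 toolx yaw rel stand deg -0.01 zax [ 0.  0. -1.] F [ 0.9 -0.1 -0.2] gap 0.08506977564227722
```

View pics/w2.png

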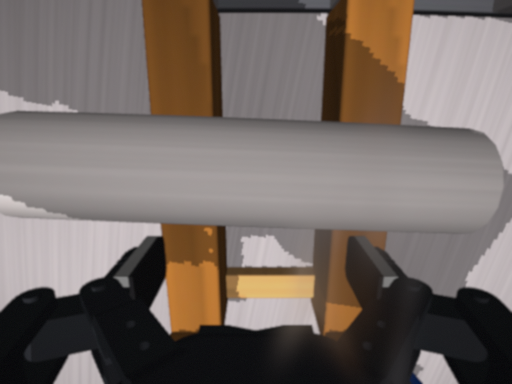

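The fingertips at (150,240) and (360,240) are just behind the bar's edge. Pushing now.

Emit:
carry_out(steps=[[1, 0, -0.003, 0, 0, 0, 0], [1, 0, -0.003, 0, 0, 0, 0], [1, 0, -0.003, 0, 0, 0, 0], [1, 0, -0.003, 0, 0, 0, 0], [1, 0, -0.003, 0, 0, 0, 0], [1, 0, -0.003, 0, 0, 0, 0], [1, 0, -0.003, 0, 0, 0, 0], [1, 0, -0.003, 0, 0, 0, 0], [1, 0, -0.003, 0, 0, 0, 0], [1, 0, -0.003, 0, 0, 0, 0], [1, 0, -0.003, 0, 0, 0, 0], [1, 0, -0.003, 0, 0, 0, 0], [1, 0, -0.003, 0, 0, 0, 0], [1, 0, -0.003, 0, 0, 0, 0], [1, 0, -0.003, 0, 0, 0, 0], [1, 0, -0.003, 0, 0, 0, 0], [1, 0, -0.003, 0, 0, 0, 0], [1, 0, -0.003, 0, 0, 0, 0], [1, 0, -0.003, 0, 0, 0, 0], [1, 0, -0.003, 0, 0, 0, 0]])

```text
clock: 7.58
tcp_pos: [0.5938, -0.043, 0.0683]
orientation: [-0.0, 0.996, 0.091, 0.0]
wrist_force: [0.4, 0.2, 0.1]
finger_gap: 0.0852
```

Run:
```python
from h import *
where(); c=snap('wrist','w3.png')
```

```text
t 7.575 tcp stand [-0.0092 -0.0862] z 0.0683 toolx yaw rel stand deg -0.01 zax [ 0.  0. -1.] F [0.4 0.2 0.1] gap 0.0851753510961187
```

View pics/w3.png

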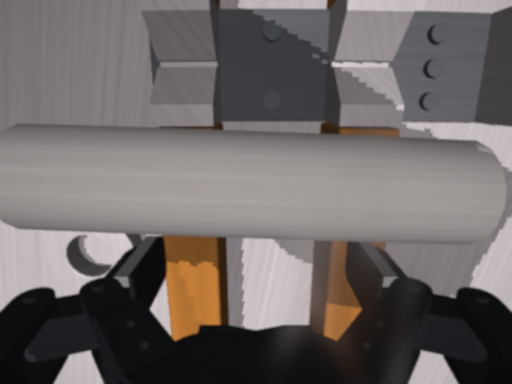

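The bar has rolled to the edge of the V-blocks and is nearly square to the bearers; the left end leads by about 2–3 mm. I'll continue until it drops.

Emit:
carry_out(steps=[[1, 0, -0.0025, 0, 0, 0, 0], [1, 0, -0.0025, 0, 0, 0, 0], [1, 0, -0.0025, 0, 0, 0, 0], [1, 0, -0.0025, 0, 0, 0, 0], [1, 0, -0.0025, 0, 0, 0, 0], [1, 0, -0.0025, 0, 0, 0, 0], [1, 0, -0.0025, 0, 0, 0, 0], [1, 0, -0.0025, 0, 0, 0, 0], [1, 0, -0.0025, 0, 0, 0, 0], [1, 0, -0.0025, 0, 0, 0, 0], [1, 0, -0.0025, 0, 0, 0, 0], [1, 0, -0.0025, 0, 0, 0, 0], [1, 0, -0.0025, 0, 0, 0, 0], [1, 0, -0.0025, 0, 0, 0, 0], [1, 0, -0.0025, 0, 0, 0, 0], [1, 0, -0.0025, 0, 0, 0, 0], [1, 0, -0.0025, 0, 0, 0, 0], [1, 0, 0, 0, 0, 0, 0], [1, 0, 0, 0, 0, 0, 0]])

```text
clock: 10.0
tcp_pos: [0.5861, -0.0014, 0.0683]
orientation: [-0.0, 0.996, 0.091, 0.0]
wrist_force: [0.3, 0.8, -0.9]
finger_gap: 0.0852
```

Run:
```python
from h import *
where(); c=snap('wrist','w4.png')
```

```text
t 10.0 tcp stand [-0.0092 -0.0439] z 0.0683 toolx yaw rel stand deg -0.01 zax [ 0.  0. -1.] F [ 0.3  0.8 -0.9] gap 0.08522853918027318
```

View pics/w4.png

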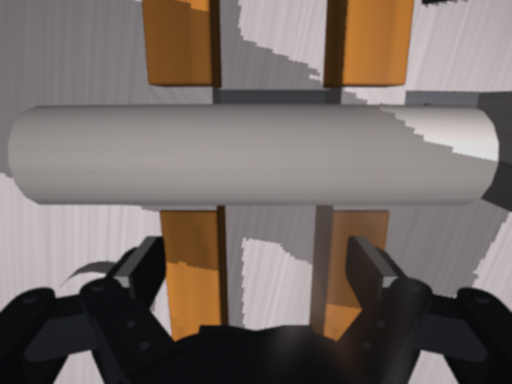

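The bar has dropped into the vee. It is level and square, with ends near (10,155) and (497,153), clear of the fingers.

Run:
```python
from h import *
c=dict(np.load('pics/w4.npz'));q=np.load('stand.npy')
cs,sn=np.cos(q[2]),np.sin(q[2]);A=np.array([[cs,sn],[-sn,cs]])
L=lambda px,z:((world(c,px,z)[:,:2]-q[:2])@A.T*1e3).round(1).tolist()
print(L([[10,150],[498,150]],.0568),'edges',L([[250,104],[250,206]],.0568),'top',L([[40,104],[470,104]],.0793))
print('bearer ends',L([[150,85],[408,85],[160,210],[388,210]],.045))
```

```text
[[-122.1, 6.2], [101.2, 6.2]] edges [[-12.1, 25.6], [-12.3, -20.6]] top [[-88.3, 26.4], [68.5, 26.4]]
bearer ends [[-58.4, 34.2], [61.0, 34.5], [-58.8, -27.0], [58.7, -27.0]]
```

Emit:
carry_out(steps=[[1, 0, 0.008, -0.005, 0, 0, 0], [1, 0, 0, -0.025, 0, 0, 0], [1, 0, 0, -0.035, 0, 0, 0], [1, 0, 0, -0.035, 0, 0, 0], [-1, -0.03, 0, 0, 0, 0, -0.157], [-1, 0, 0, 0, 0, 0, -0.157], [-1, 0, 0, 0, 0, 0, -0.157], [-1, 0, 0, 0, 0, 0, -0.157], [-1, 0, 0, 0, 0, 0, -0.157], [-1, 0, 0, 0, 0, 0, -0.157], [-1, 0, 0, 0, 0, 0, -0.157], [-1, 0, 0, 0, 0, 0, -0.157], [-1, 0, 0, 0, 0, 0, -0.157], [-1, 0, 0, 0, 0, 0, -0.157], [-1, 0.025, -0.03, 0, 0, 0, 0], [-1, 0.025, -0.03, 0, 0, 0, 0], [-1, 0, -0.03, 0, 0, 0, 0], [-1, 0, -0.02, 0, 0, 0, 0], [-1, 0, 0, 0, 0, 0, 0]])

```text
clock: 12.42
tcp_pos: [0.44, 0.0141, 0.1688]
orientation: [0.0, 0.64, 0.768, 0.0]
wrist_force: [0.2, 1.1, 0.6]
finger_gap: 0.0002
```

Run:
```python
from h import *
where(); c=snap('wrist','w5.png');snap('top','top5.png')
a=cv2.imread('pics/w5.png');b=cv2.imread('pics/top5.png')[80:210,130:340]
b=cv2.resize(b,(512,317));a=cv2.resize(a,(400,300));a=cv2.copyMakeBorder(a,0,0,0,112,0)
cv2.imwrite('pics/v5.png',np.vstack([a[:280],b]))
```

```text
t 12.425 tcp stand [-0.15  -0.002] z 0.1688 toolx yaw rel stand deg 89.89 zax [ 0. -0. -1.] F [0.2 1.1 0.6] gap 0.0002069131092220009
```

View pics/v5.png

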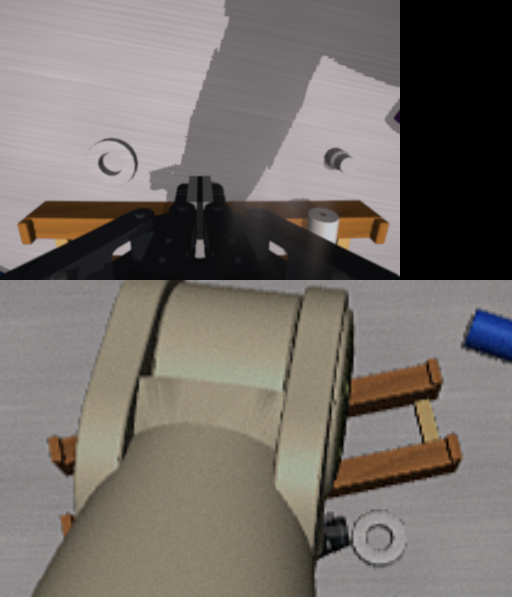

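Emit:
carry_out(steps=[[-1, 0.005, 0, 0.02, 0, 0, 0], [-1, 0, 0, 0.025, 0, 0, 0], [-1, 0, 0, 0.025, 0, 0, 0], [-1, 0, 0, 0.02, 0, 0, 0], [-1, 0, 0, 0.01, 0, 0, 0], [-1, 0, 0, 0.005, 0, 0, 0], [-1, 0, 0.005, 0, 0, 0, 0], [-1, 0, 0.005, 0, 0, 0, 0], [-1, 0, 0.005, 0, 0, 0, 0], [-1, 0, 0.005, 0, 0, 0, 0], [-1, 0, 0.003, 0, 0, 0, 0], [-1, 0, 0.003, 0, 0, 0, 0], [-1, 0, 0.003, 0, 0, 0, 0], [-1, 0, 0.003, 0, 0, 0, 0], [-1, 0, 0.003, 0, 0, 0, 0], [-1, 0, 0.003, 0, 0, 0, 0], [-1, 0, 0.003, 0, 0, 0, 0], [-1, 0, 0.003, 0, 0, 0, 0]])

```text
clock: 14.78
tcp_pos: [0.4801, 0.0273, 0.0625]
orientation: [-0.002, 0.64, 0.768, -0.002]
wrist_force: [-6.7, -1.6, 2.9]
finger_gap: -0.0003
```

Emit:
carry_out(steps=[[-1, 0, 0.0025, 0, 0, 0, 0], [-1, 0, 0.0025, 0, 0, 0, 0], [-1, 0, 0.0025, 0, 0, 0, 0], [-1, 0, 0.0025, 0, 0, 0, 0]])

```text
clock: 15.28
tcp_pos: [0.4898, 0.0291, 0.0625]
orientation: [-0.002, 0.64, 0.768, -0.002]
wrist_force: [-7.7, -1.3, 4.1]
finger_gap: -0.0001
```

Run:
```python
from h import *
where(); snap('scene','sc6.png')
b=cv2.imread('pics/sc6.png')[150:300,180:390]
cv2.imwrite('pics/v6.png',cv2.resize(b,None,fx=3.5,fy=3.5,interpolation=cv2.INTER_CUBIC))
```

```text
t 15.275 tcp stand [-0.0983  0.0036] z 0.0625 toolx yaw rel stand deg 89.92 zax [-0.006 -0.001 -1.   ] F [-7.7 -1.3  4.1] gap -0.00014032386348200875
```

View pics/v6.png

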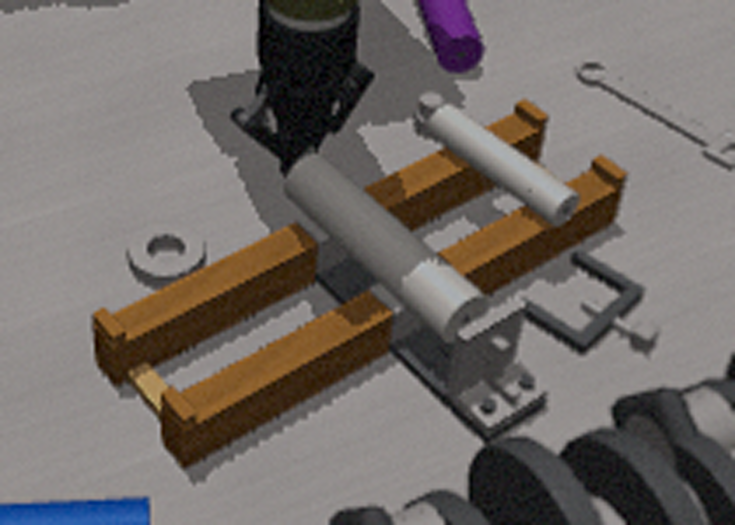

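The bar lies in the vee with the fingers on its near end at (300,165). Its far end, at (467,318), is still about 17 mm short of the stop plate. No other object appears to have moved. Continuing while I watch the force.

Emit:
carry_out(steps=[[-1, 0, 0.002, 0, 0, 0, 0], [-1, 0, 0.002, 0, 0, 0, 0], [-1, 0, 0.002, 0, 0, 0, 0], [-1, 0, 0.002, 0, 0, 0, 0], [-1, 0, 0.002, 0, 0, 0, 0], [-1, 0, 0.001, 0, 0, 0, 0]])

```text
clock: 16.08
tcp_pos: [0.5008, 0.0311, 0.0625]
orientation: [-0.002, 0.64, 0.768, -0.002]
wrist_force: [-8.0, -2.1, 3.5]
finger_gap: -0.0002
```

Emit:
carry_out(steps=[[-1, 0, 0.001, 0, 0, 0, 0], [-1, 0, 0.001, 0, 0, 0, 0]])

```text
clock: 16.32
tcp_pos: [0.5025, 0.0315, 0.0625]
orientation: [-0.002, 0.64, 0.768, -0.002]
wrist_force: [-8.1, -1.8, 3.3]
finger_gap: 0.0003
```

Emit:
carry_out(steps=[[-1, 0, 0.001, 0, 0, 0, 0], [-1, 0, 0.001, 0, 0, 0, 0]])

```text
clock: 16.58
tcp_pos: [0.5045, 0.0318, 0.0625]
orientation: [-0.002, 0.64, 0.768, -0.002]
wrist_force: [-8.2, -1.1, 2.9]
finger_gap: 0.0002
```

Emit:
carry_out(steps=[[-1, 0, 0.001, 0, 0, 0, 0], [-1, 0, 0.001, 0, 0, 0, 0]])

```text
clock: 16.82
tcp_pos: [0.5065, 0.0322, 0.0625]
orientation: [-0.002, 0.64, 0.768, -0.002]
wrist_force: [-7.1, -1.8, 3.0]
finger_gap: -0.0003
```

Emit:
carry_out(steps=[[-1, 0, 0.001, 0, 0, 0, 0], [-1, 0, 0.001, 0, 0, 0, 0]])

```text
clock: 17.08
tcp_pos: [0.5075, 0.0324, 0.0624]
orientation: [-0.003, 0.64, 0.768, -0.003]
wrist_force: [-11.2, -3.6, 6.9]
finger_gap: -0.0001
```

Emit:
carry_out(steps=[[-1, 0, 0.001, 0, 0, 0, 0], [-1, 0, 0.001, 0, 0, 0, 0]])

```text
clock: 17.32
tcp_pos: [0.5075, 0.0325, 0.062]
orientation: [-0.004, 0.64, 0.768, -0.004]
wrist_force: [-14.7, -4.5, 7.4]
finger_gap: -0.0001
```

The TCP has stalled at x = 0.5075 while the force rises, so the end is on the stop. I'll back off straight, raise the arm and swing it clear to look.

Emit:
carry_out(steps=[[-1, 0, -0.004, 0, 0, 0, 0], [-1, 0, -0.01, 0, 0, 0, 0], [-1, 0, -0.02, 0, 0, 0, 0], [-1, 0, -0.01, -0.02, 0, 0, 0], [-1, 0, 0, -0.04, 0, 0, 0], [-1, 0, 0, -0.05, 0, 0, 0], [-1, 0, 0, -0.05, 0, 0, 0], [-1, 0.05, 0, -0.02, 0, 0, 0], [-1, 0.05, 0, 0, 0, 0, 0], [-1, 0.05, 0, 0, 0, 0, 0], [-1, 0.05, 0, 0, 0, 0, 0], [-1, 0.05, 0, 0, 0, 0, 0], [-1, 0.05, 0, 0, 0, 0, 0], [-1, 0, 0, 0, 0, 0, 0], [-1, 0, 0, 0, 0, 0, 0]])

```text
clock: 19.2
tcp_pos: [0.4159, 0.3198, 0.2433]
orientation: [0.0, 0.64, 0.769, -0.0]
wrist_force: [0.5, 0.6, 0.2]
finger_gap: 0.0
```

Run:
```python
from h import *
where(); c=snap('top','top7.png'); snap('scene','sc7.png')
b=cv2.resize(cv2.imread('pics/top7.png')[90:202,140:330],None,fx=4,fy=4,interpolation=cv2.INTER_CUBIC)
cv2.imwrite('pics/v7.png',b)
q=np.load('stand.npy');cs,sn=np.cos(q[2]),np.sin(q[2])
X=np.array([[.12,0,.0793],[-.07,0,.0793]]);W=np.c_[X[:,:2]@np.array([[cs,sn],[-sn,cs]])+q[:2],X[:,2]]
print('expected bar top line ends in crop px',((pix(c,W)-[140,90]+.5)*4-.5).round(1))
```

```text
t 19.2 tcp stand [-0.118   0.3029] z 0.2433 toolx yaw rel stand deg 89.98 zax [ 0. -0. -1.] F [0.5 0.6 0.2] gap 3.395401060369949e-05
expected bar top line ends in crop px [[340.9  56.6]
 [398.  328. ]]
```

View pics/v7.png

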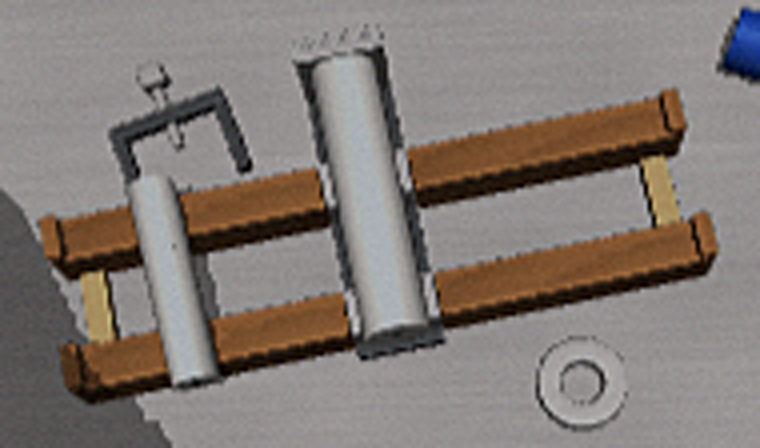

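The bar lies straight in the vee. Its far end is at the plate at (343,55) and its near end at (395,330), against expected (341,57) and (398,328). The stub, clamp and bearing are where they started. Handing in.

```bash
python3 -c "
from workcell import env
print(env.hand_in())"
```

```text
the job is handed in; nothing more can be done
None
```

The bar is in the V-blocks with its end against the stop plate, and I handed the job in at about 19 s on the robot's clock. I rolled it along the bearers with both open fingers until it dropped into the vee. Then I closed the fingers and pushed it endways about 35 mm.

- **Stop contact:** the TCP stopped moving at x = 0.5075 m and the push force rose from about 8 N to 15 N.
- **Final top picture:** both ends of the bar were within about 3 crop pixels (roughly 2 mm) of where they should be. The thinner bar, clamp and bearing had not visibly moved. I did not look again closely at the hammer, spanner, socket or oil bottle, but the arm never pushed near them.
- **Robot clear:** the arm was raised well clear and touching nothing when I handed in.
- **Disagreements:** the top and wrist cameras differed by about 3.5 mm on the stand's y position. I aimed the end push between the two. Endways sliding took about 8 N rather than the stated 3 to 6 N, with a few newtons of that pressing downward.

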